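# Tip the reference plate flat and seat it in the locating nest

### The arm

A 6-joint arm with a two-finger parallel gripper is mounted at the origin on a cart in front of the work surface, level with it; the furniture and walls round the work are solid. World frame = base frame: x ahead of the robot, y to its left, z up, the work surface at z = 0. Lengths are in m, angles in degrees, forces in N, time in s.
With the tool pointing down it reaches from about 0.375 to 0.9 m from the base axis. Payload 3.1 kg.
Tool frame: the origin (TCP) lies between the finger pads; the fingertips stand bot.tip_extent ahead of it and the grasp point (between the pads) lies 2 mm behind it (bot.tip_extent is the distance from the TCP to the fingertips, in m); z points along the fingers, y is the direction in which the jaws open and shut (so a half turn about z gives the same grasp; the last joint's range is limited). The gripper opens to 87 mm and grips with 3 to 60 N. Pads are 19 mm wide; open, the fingers measure 117 mm over their backs; the gripper's body (75 mm by 190 mm) begins 51 mm behind the grasp point.
Start: joints at [-79.441, 30.224, 82.088, -0, 67.689, -10.227], TCP at [0.222, -0.584, 0.24] pointing down, gripper open.
Joint ranges: [-176.69, 176.69], [-43.24, 126.21], [12.49, 139.97], [-82, 262], [0, 151.66], [-163.58, 163.58]. Speed limits (degrees/s): [159.86, 159.86, 180, 180, 180, 180].

### API

Orientations are given as a 3x3 rotation matrix whose columns are the frame's x, y, z axes.
In Python, from rig import bot, imaging, recognise, masks_of, mark_of gives the robot as it stands.
- The arm moves only by the tool send_rows, never from a script. Its argument "plan" is a list that holds one entry, the list of rows, each a list of 5 numbers: the shift along the world's x, y, z normalised to -1 to 1, where 1 is 0.03 m, then the turn about the world's z normalised to -1 to 1, where 1 is 0.1 rad, then the closure, from -1 (fully open) to 1 (shut). A call has 1 to 20 rows; each row shifts and turns the commanded pose from where the row before left it; what a row does not reach is not made up. A row lasts 1/10 s, in which the tool goes at most 50 mm and 8.59 degrees, less where a joint would pass 70% of its speed; a pose out of reach is approached as far as the arm can. A call with a number of a shift or a turn outside -1 to 1 is refused whole. A call with a gripper value outside its range is refused whole. The fingers move at their own pace and stop on an object; the grip force is fixed at half the most. Time passes only in rows, so rows that do not move let the fingers close. It gives the time, the measured TCP pose, the force and the opening at its end, in the units of the state.
- bot.read_state(): the state, without advancing time (a new reading comes with each control period).
- imaging.capture(name): name is "scene" or "top"; returns a dict with "img" (400x640x3 uint8, blue, green, red), "mtx" (3x3 intrinsics, pixels), "distortion" ([k1, k2, p1, p2, k3] as OpenCV has them; the pictures are not rectified), "pose" (4x4, takes a point from camera to world coordinates). Camera axes: x right, y down, z forward; pixel columns grow to the right and rows downward; lengths in m; the calibration is good to about 2 mm. A picture is of the moment at which its call begins. There is no depth.
- bot.hand_in(): hands the job in, once; it reports no verdict.
Trained networks look in the newest picture that a camera, given by its name, has taken for a name from the list of things; names that differ only in an ending like _2 or _b are one class to them, and where a whole thing is asked for, a point or a joint stands for the part that bears it (a point fixed in the world has none). Each returns a list of dicts, best first, with "conf" (0 to 1); they miss things now and then, are a little off and sometimes report something else, mostly with a low value. They report only what shows in the picture. A call takes as long as a camera call. They do not tell look-alikes from the thing itself.
- recognise(camera, target): "at" ([x, y, z] in m, in world coordinates, good to about 4 mm: the middle of the surface that is visible of it).
- masks_of(camera, target): "region" (400x640 bool, what is visible of it).
- mark_of(camera, target): "at" ([x, y, z] in m, in world coordinates, good to about 4 mm: a listed point, or the origin of a listed thing).
The state is a dict: "time_s": time; "joint_positions": joint angles; "qvel": joint speeds; "tau": joint torques, N m; "position": TCP position; "tcp_rot": TCP orientation; "force": force on the tool from outside, world axes, zero at the start; "moment": the same for the moment, N m; "opening": opening from 0.0 (shut) to 1.0 (fully open).
Only numpy, scipy, OpenCV 4.12 (cv2) and the standard library are available. Lean on these libraries where they do the work, as an engineer would, in place of code of your own. Each camera call takes 0.05 s, during which the arm holds its last target.

### The job

The square steel reference plate has been left standing on edge in the locating nest and must lie in its corner for the reading microscope. Without gripping or lifting it, push its upper part with the fingertips so that it tips over away from the robot side, towards the far stop, and lies flat on the nest; then push it along until it sits square against both the far stop and the right-hand stop. Leave the bolt, the round block and the ribbed bar where they are.

Things in the scene. Friction and masses are not known exactly. Their poses are not given: they have to be found in the camera images.
- nest: Locating nest fixed to the bench, turned up to 0.4 rad: mid-grey base plate 150 (x) x 140 (y) x 8 mm high with two bright metal stops, 12 mm thick, standing 10 mm above it along its far and right-hand edges; the near and left sides are open. Origin: centre of its underside, on the bench. x points from the near (robot) side to the far stop, y left, z up.
- nest_corner (a point): Point on the base plate's top (8 mm above the bench) where the inner faces of the two stops meet, at x = +63, y = -58 mm of the nest; axes as the nest's. The far stop's inner face runs from here along +y, the right-hand stop's along -x. The seated plate's centre is at x = -30, y = +30 mm from here.
- plate_center (a point): Centre of the square steel plate, 60 x 60 x 12 mm, 0.2 to 0.5 kg; z is normal to its square faces. It starts on edge on the nest, centre 38 mm above the bench, z level and pointing to the near side (within 0.2 rad of the nest's -x), 70 to 110 mm from the far stop. Tipped some 0.2 rad it falls by itself; then z is up, centre 14 mm above the bench, usually 5 to 40 mm short of the stop.
- bolt_m16: Bystander: steel hexagon bolt standing on its head, 60 mm tall, head 28 mm, beyond the far stop. Origin at its underside.
- ref_block_0: Bystander: round steel block, 64 mm diameter, 16 mm high, to the right of the nest. Origin at the centre of its underside.
- rebar_coupon: Bystander: ribbed steel bar lying flat, 18 x 85 x 17 mm, to the left of the nest. Origin at the middle of its underside.
Not all that is in view belongs to the job. What is shaped like the part that bears plate_center but purple is not meant.

How it is judged:
By the outcome, as a careful person would: the job done as asked, in the order asked, and still so for the second after the job is handed in, with the robot touching nothing.
It also fails if it takes over 51 s, if anything falls off the work surface, if the arm or the gripper's body presses on something with over 40 N, if the wrist force passes 120 N, or if a joint passes its speed limit or range.

## Working session

There is one attempt and no reset: what is moved stays moved. The work goes in short steps, Python scripts to look and compute and a tool call to move; the robot and the scene stay as the last step left them, time stands still between calls to the robot, and variables do not carry over. Pictures are saved under pics/ and viewed, and the job is handed in when it is done.

Besides the shell and the picture viewer there is one more tool, called after "Emit:" by a JSON object that holds its "method" and its "body". send_rows: Moves the arm, as the interface text tells. Its arguments: {"type":"object","properties":{"plan":{"type":"array"}},"required":["plan"]}

```bash
mkdir -p pics; ls; python3 - <<'E'
from rig import bot, imaging, recognise, masks_of, mark_of
import cv2
s=bot.read_state(); print(s['time_s'],s['position'],s['opening'],bot.tip_extent)
for c in ('scene','top'):
    r=imaging.capture(c); cv2.imwrite(f'pics/{c}0.png',r['img']); print(c,r['mtx'].tolist(),r['pose'].round(3).tolist(),r['distortion'])
    for n in ('nest','nest_corner','plate_center','bolt_m16','ref_block_0','rebar_coupon'):
        print(n,[(d['at'].round(3).tolist() if hasattr(d['at'],'round') else d['at'],round(d['conf'],2)) for d in mark_of(c,n)])
E
```

```text
pics
0.0 [ 0.22168469 -0.58361205  0.23856504] 0.998916406026416 0.017
scene [[486.3429903633344, 0.0, 326.61325147361015], [0.0, 486.3429903633344, 193.16246285679136], [0.0, 0.0, 1.0]] [[-0.865, -0.368, 0.342, 0.198], [-0.502, 0.639, -0.583, 0.556], [-0.004, -0.676, -0.737, 0.844], [0.0, 0.0, 0.0, 1.0]] [0.02849428 0.         0.         0.         0.        ]
nest [([0.5418, -0.1407, 0.0007], 0.88)]
nest_corner [([0.6197, -0.1815, 0.0076], 0.98)]
plate_center [([0.6058, 0.0168, 0.0275], 0.82), ([0.5194, -0.1225, 0.0358], 0.71)]
bolt_m16 [([0.6441, -0.0648, -0.0009], 0.55)]
ref_block_0 []
rebar_coupon [([0.5081, 0.0043, 0.0018], 0.55), ([0.6426, -0.0652, 0.0003], 0.22)]
top [[493.9496769126489, 0.0, 327.1201418641824], [0.0, 493.9496769126489, 200.05208569217928], [0.0, 0.0, 1.0]] [[-0.021, -0.99, 0.137, 0.403], [-0.999, 0.024, 0.022, -0.085], [-0.025, -0.136, -0.99, 1.156], [0.0, 0.0, 0.0, 1.0]] [-0.1196782  0.         0.         0.         0.       ]
nest [([0.5416, -0.141, 0.0005], 0.85)]
nest_corner [([0.6195, -0.1824, 0.0063], 0.73)]
plate_center [([0.5147, -0.1214, 0.0328], 0.6), ([0.61, 0.022, 0.033], 0.6)]
bolt_m16 [([0.6417, -0.0654, 0.0007], 0.65)]
ref_block_0 []
rebar_coupon [([0.5129, 0.0029, 0.0004], 0.77)]
```

View pics/scene0.png

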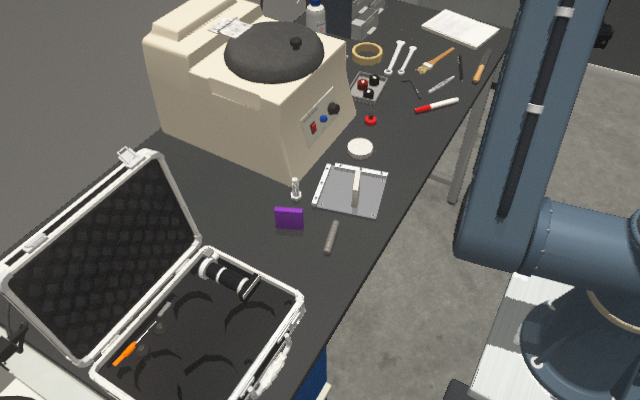

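View pics/top0.png

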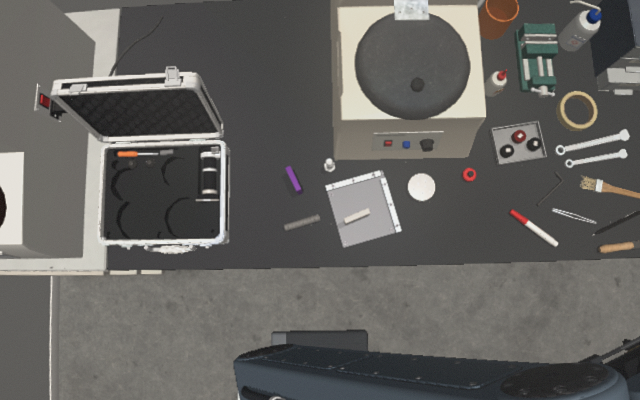

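The top view shows the nest around (363,209), with its far stop along the top and right-hand stop at (390,203). A grey plate stands on edge at (357,215). The second candidate, at (293,180), is purple and off the nest, so it is the decoy. I'll confirm in an enlarged crop and measure the yaws.

```bash
cat > h.py <<'E'
from rig import bot, imaging, recognise, masks_of, mark_of
import cv2, numpy as np
def px2w(r,uv,z):
    uv=np.asarray(uv,float).reshape(-1,1,2)
    n=cv2.undistortPoints(uv,r['mtx'],np.array(r['distortion']))[:,0]
    d=np.c_[n,np.ones(len(n))]@r['pose'][:3,:3].T; o=r['pose'][:3,3]
    return o+d*((z-o[2])/d[:,2])[:,None]
def w2px(r,P):
    P=np.asarray(P,float).reshape(-1,3); T=np.linalg.inv(r['pose'])
    return cv2.projectPoints(P,cv2.Rodrigues(T[:3,:3])[0],T[:3,3],r['mtx'],np.array(r['distortion']))[0][:,0]
E
python3 - <<'E'
from h import *
print(bot.read_state()['tcp_rot'].round(3).tolist())
r=imaging.capture('top')
c=r['img'][150:270,270:440]; cv2.imwrite('pics/crop1.png',cv2.resize(c,None,fx=4,fy=4,interpolation=cv2.INTER_CUBIC))
for n in('nest','plate_center'):
  for m in masks_of('top',n):
    k=m['region'].astype(np.uint8); cs=max(cv2.findContours(k,0,2)[0],key=cv2.contourArea)
    b=cv2.boxPoints(cv2.minAreaRect(cs)); print(n,m['conf'],k.sum(),b.round(1).tolist()); print((px2w(r,b,0.018 if n=='nest' else .068)*1000).round(0).tolist())
r=imaging.capture('scene')
c=r['img'][140:260,260:430]; cv2.imwrite('pics/crop2.png',cv2.resize(c,None,fx=4,fy=4,interpolation=cv2.INTER_CUBIC))
E
```

```text
[[0.935, 0.355, 0.0], [0.355, -0.935, -0.0], [-0.0, 0.0, -1.0]]
nest 0.56 3476 [[325.70001220703125, 185.8000030517578], [383.1000061035156, 169.39999389648438], [400.5, 230.3000030517578], [343.1000061035156, 246.6999969482422]]
[[594.0, -57.0, 18.0], [630.0, -192.0, 18.0], [486.0, -227.0, 18.0], [451.0, -94.0, 18.0]]
plate_center 0.71 206 [[342.5, 218.60000610351562], [367.3999938964844, 207.5], [370.70001220703125, 214.8000030517578], [345.70001220703125, 225.89999389648438]]
[[511.0, -94.0, 68.0], [535.0, -149.0, 68.0], [518.0, -156.0, 68.0], [495.0, -100.0, 68.0]]
plate_center 0.55 177 [[284.79998779296875, 167.60000610351562], [290.0, 165.0], [303.6000061035156, 192.1999969482422], [298.3999938964844, 194.8000030517578]]
[[629.0, 33.0, 68.0], [635.0, 22.0, 68.0], [572.0, -8.0, 68.0], [567.0, 3.0, 68.0]]
```

View pics/crop1.png

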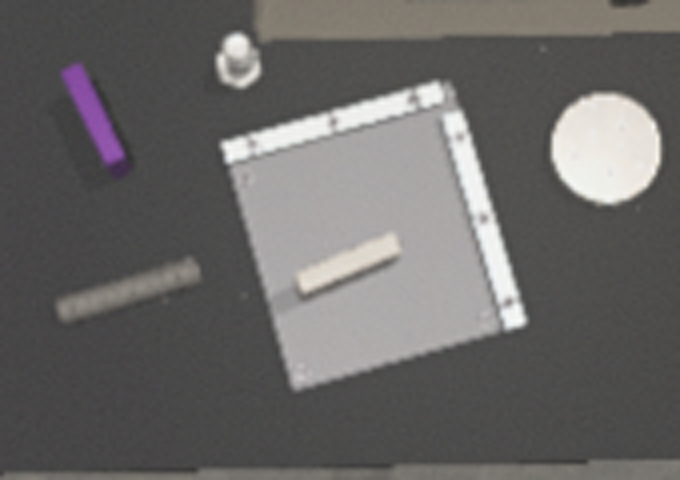

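View pics/crop2.png

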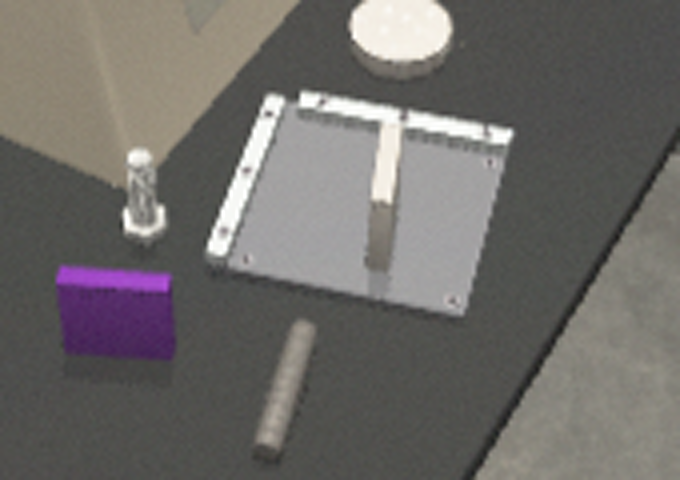

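The crop confirms it: the grey plate at top-view pixel (357,215) stands on edge on the nest, and the purple one at (293,180) is off it. Nest yaw is about 14.9° and plate yaw about 23.6°; the tool is at 20.8°. I'll approach behind the plate with the fingers partly closed.

Emit:
{"method": "send_rows", "body": {"plan": [[[0.25, 0.45, 0, 0.03, 0.5], [0.5, 0.9, -0.15, 0.03, 0.5], [0.53, 0.92, -0.15, 0.03, 0.5], [0.53, 0.92, -0.15, 0.03, 0.5], [0.53, 0.92, -0.15, 0.03, 0.5], [0.53, 0.92, -0.15, 0.03, 0.5], [0.53, 0.92, -0.15, 0.03, 0.5], [0.53, 0.92, -0.15, 0.03, 0.5], [0.53, 0.92, -0.15, 0.03, 0.5], [0.53, 0.92, -0.15, 0.03, 0.5], [0.53, 0.92, -0.15, 0.03, 0.5], [0.53, 0.92, -0.15, 0.03, 0.5], [0.53, 0.92, -0.15, 0.03, 0.5], [0.53, 0.92, -0.15, 0.03, 0.5], [0.53, 0.92, -0.15, 0.03, 0.5], [0.53, 0.92, -0.15, 0.03, 0.5], [0.25, 0.45, 0, 0, 0.5], [0, 0, 0, 0, 0.5], [0, 0, 0, 0, 0.5]]]}}

```text
time_s: 2.8
position: [0.4741, -0.1434, 0.1722]
tcp_rot: [[0.916, 0.401, -0.0], [0.401, -0.916, -0.0], [-0.0, 0.0, -1.0]]
force: [0.4, -0.3, 0.6]
opening: 0.249
```

```bash
python3 - <<'E'
from h import *
s=bot.read_state(); print(s['time_s'],s['position'].round(4),s['opening'],s['tcp_rot'][:,0].round(3),s['force'].round(1),s['joint_positions'].round(1))
r=imaging.capture('scene'); img=r['img']; cv2.imwrite('pics/s2.png',cv2.resize(img[100:280,230:470],None,fx=3,fy=3,interpolation=cv2.INTER_CUBIC))
for c in('scene','top'):
  imaging.capture(c); print([(d['at'],d['conf']) for d in mark_of(c,'plate_center')],[d['at'] for d in mark_of(c,'nest_corner')])
E
```

```text
2.8 [ 0.4741 -0.1434  0.1722] 0.24852745226759967 [ 0.916  0.401 -0.   ] [ 0.4 -0.3  0.6] [-29.8  26.2 104.4  -0.   49.5  36.6]
[([0.604, 0.0149, 0.0274], 0.86), ([0.519, -0.1237, 0.0372], 0.57)] []
[([0.6102, 0.0175, 0.0311], 0.7)] [[0.6175, -0.1799, 0.0073]]
```

View pics/s2.png

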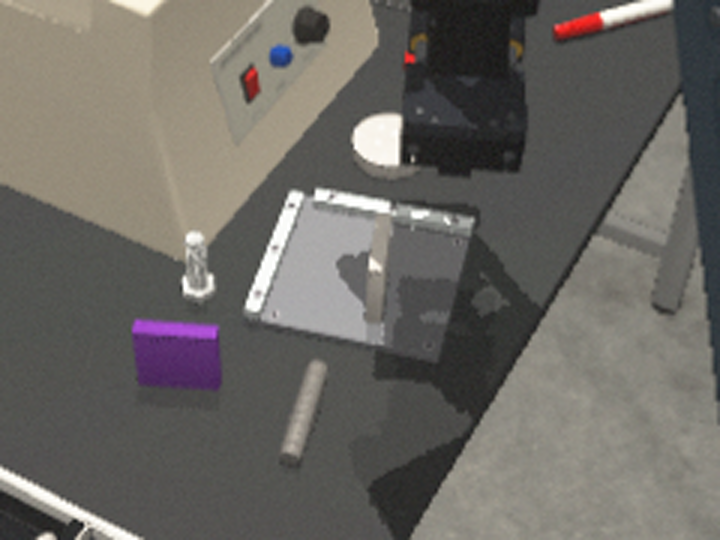

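The scene crop shows the gripper above and behind the upright plate (crop ~(380,265)), with nothing disturbed. Next I descend so the fingertips are at about z=0.055.

Emit:
{"method": "send_rows", "body": {"plan": [[[0, 0, -0.3, 0, 0.5], [0, 0, -0.6, 0, 0.5], [0, 0, -0.6, 0, 0.5], [0, 0, -0.6, 0, 0.5], [0, 0, -0.6, 0, 0.5], [0, 0, -0.4, 0, 0.5], [0, 0, -0.23, 0, 0.5], [0, 0, 0, 0, 0.5], [0, 0, 0, 0, 0.5]]]}}

```text
time_s: 4.05
position: [0.4747, -0.144, 0.0723]
tcp_rot: [[0.917, 0.399, 0.0], [0.399, -0.917, -0.0], [0.0, 0.0, -1.0]]
force: [0.5, 0.4, 0.3]
opening: 0.246
```

```bash
python3 - <<'E'
from h import *
s=bot.read_state(); print(s['time_s'],s['position'].round(4),s['force'].round(1))
r=imaging.capture('scene'); img=r['img']; cv2.imwrite('pics/s3.png',cv2.resize(img[130:250,280:440],None,fx=4.5,fy=4.5,interpolation=cv2.INTER_CUBIC))
E
```

```text
4.05 [ 0.4747 -0.144   0.0723] [0.5 0.4 0.3]
```

View pics/s3.png

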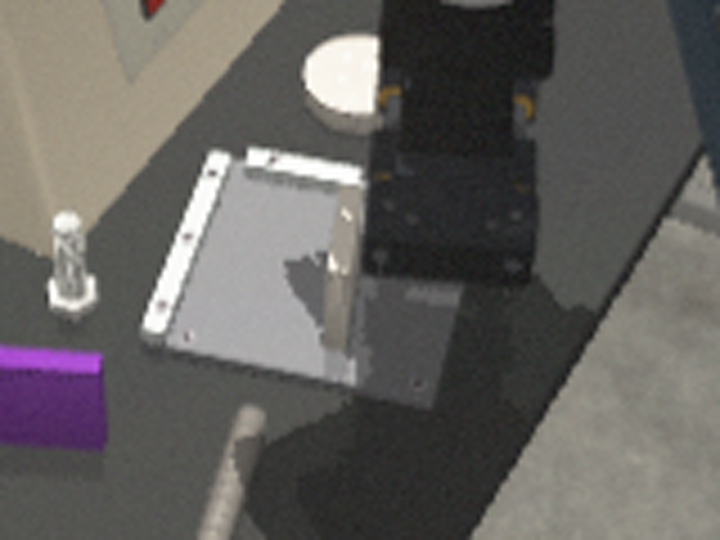

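The plate (crop ~(342,265)) is still upright just ahead of the fingers, which are hidden behind the gripper body. Now I advance gently along the plate normal.

Emit:
{"method": "send_rows", "body": {"plan": [[[0.15, 0.065, 0, 0, 0.5], [0.15, 0.065, 0, 0, 0.5], [0.15, 0.065, 0, 0, 0.5], [0.15, 0.065, 0, 0, 0.5], [0.075, 0.033, 0, 0, 0.5], [0.075, 0.033, 0, 0, 0.5], [0.075, 0.033, 0, 0, 0.5], [0.075, 0.033, 0, 0, 0.5], [0.075, 0.033, 0, 0, 0.5]]]}}

```text
time_s: 5.0
position: [0.5037, -0.1311, 0.0721]
tcp_rot: [[0.917, 0.399, -0.0], [0.399, -0.917, 0.0], [-0.0, -0.0, -1.0]]
force: [0.1, -0.4, -0.2]
opening: 0.25
```

```bash
python3 - <<'E'
from h import *
s=bot.read_state(); print(s['time_s'],s['position'].round(4),s['force'].round(1))
r=imaging.capture('scene'); img=r['img']; cv2.imwrite('pics/s4.png',cv2.resize(img[130:250,280:440],None,fx=4.5,fy=4.5,interpolation=cv2.INTER_CUBIC))
E
```

```text
5.0 [ 0.5037 -0.1311  0.0721] [ 0.1 -0.4 -0.2]
```

View pics/s4.png

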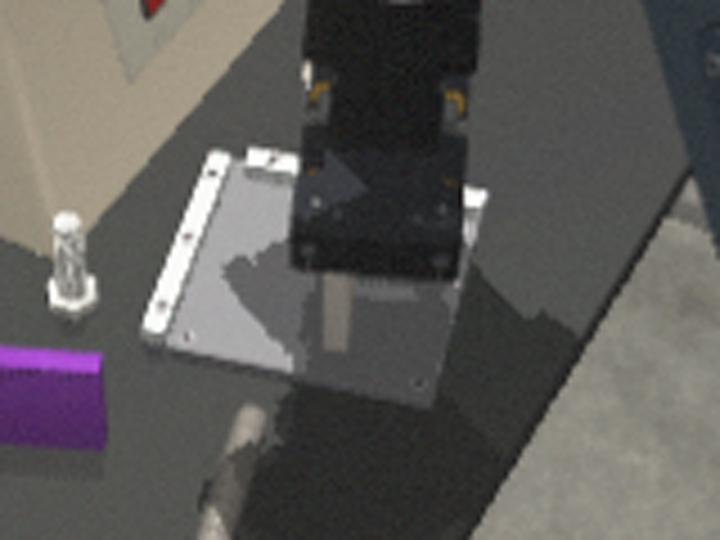

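The plate is still upright at crop (338,315), about to be touched. I continue slowly.

Emit:
{"method": "send_rows", "body": {"plan": [[[0.07, 0.03, 0, 0, 0.5], [0.07, 0.03, 0, 0, 0.5], [0.07, 0.03, 0, 0, 0.5], [0.07, 0.03, 0, 0, 0.5], [0.07, 0.03, 0, 0, 0.5], [0.07, 0.03, 0, 0, 0.5]]]}}

```text
time_s: 5.65
position: [0.5165, -0.1256, 0.0721]
tcp_rot: [[0.917, 0.399, 0.0], [0.399, -0.917, 0.0], [0.0, -0.0, -1.0]]
force: [-0.6, 0.4, 0.4]
opening: 0.251
```

```bash
python3 - <<'E'
from h import *
s=bot.read_state(); print(s['time_s'],s['position'].round(4),s['force'].round(1))
r=imaging.capture('scene'); img=r['img']; cv2.imwrite('pics/s5.png',cv2.resize(img[130:250,280:440],None,fx=4.5,fy=4.5,interpolation=cv2.INTER_CUBIC))
E
```

```text
5.65 [ 0.5165 -0.1256  0.0721] [-0.6  0.4  0.4]
```

View pics/s5.png

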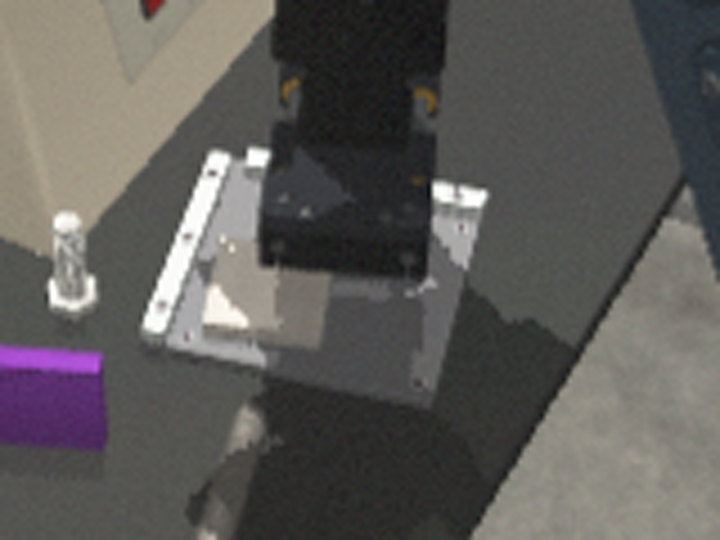

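The plate has tipped over and lies flat on the nest (crop ~(270,300)). I'll back off to get a clear view.

Emit:
{"method": "send_rows", "body": {"plan": [[[-0.25, -0.1, 0.2, -0.3, 0.5], [-0.5, -0.2, 0.4, -0.3, 0.5], [-0.6, -0.26, 0.5, -0.3, 0.5], [-0.6, -0.26, 0.5, -0.3, 0.5], [-0.4, -0.2, 0.3, -0.32, 0.5], [0, 0, 0, 0, 0.5], [0, 0, 0, 0, 0.5]]]}}

```text
time_s: 6.4
position: [0.446, -0.1567, 0.1294]
tcp_rot: [[0.967, 0.255, 0.001], [0.255, -0.967, -0.0], [0.001, 0.001, -1.0]]
force: [-0.8, -0.7, -0.2]
opening: 0.254
```

```bash
cat > meas.py <<'E'
from h import *
import sys
from scipy.optimize import least_squares
tag=sys.argv[1]
s=bot.read_state(); print(s['time_s'],s['position'].round(4),s['force'].round(1),s['tcp_rot'][:,0].round(3))
for c in('top','scene'):
  r=imaging.capture(c)
  y0,y1,x0,x1=(150,270,280,440) if c=='top' else (130,250,280,440)
  cv2.imwrite(f'pics/{c}_{tag}.png',cv2.resize(r['img'][y0:y1,x0:x1],None,fx=4.5,fy=4.5,interpolation=cv2.INTER_CUBIC))
  for n in('nest_corner','nest','plate_center','bolt_m16','ref_block_0','rebar_coupon'): print(c,n,[(np.round(d['at'],4).tolist(),round(d['conf'],2)) for d in mark_of(c,n)])
  for m in masks_of(c,'plate_center'):
    k=m['region'].astype(np.uint8); cs=max(cv2.findContours(k,0,2)[0],key=cv2.contourArea)
    b=cv2.boxPoints(cv2.minAreaRect(cs)); q=px2w(r,cs[:,0].astype(float),.02)[:,:2]
    q=(q*1e4).astype(np.float32); print(k.sum(),b.round().tolist(),'world rect',cv2.minAreaRect(q))
E
python3 meas.py 6
```

```text
6.4 [ 0.446  -0.1567  0.1294] [-0.8 -0.7 -0.2] [0.967 0.255 0.001]
top nest_corner [([0.617, -0.1796, 0.0051], 0.76)]
top nest [([0.537, -0.1396, 0.0018], 0.91)]
top plate_center [([0.5498, -0.1105, 0.0085], 0.62), ([0.6096, 0.0189, 0.0349], 0.51)]
top bolt_m16 [([0.6448, -0.0645, 0.0033], 0.66)]
top ref_block_0 [([0.5896, -0.281, 0.0018], 0.76)]
top rebar_coupon [([0.5111, 0.0027, -0.0011], 0.5)]
625 [[332.0, 196.0], [357.0, 185.0], [368.0, 210.0], [343.0, 221.0]] world rect ((5518.39208984375, -1123.617431640625), (617.6495971679688, 628.1435546875), 22.799829483032227)
146 [[285.0, 168.0], [290.0, 166.0], [303.0, 192.0], [298.0, 194.0]] world rect ((6086.791015625, 174.74705505371094), (693.431640625, 115.22183227539062), 25.445478439331055)
scene nest_corner [([0.6151, -0.1833, 0.0093], 0.84), ([0.5407, -0.1379, 0.0032], 0.53)]
scene nest [([0.5395, -0.14, 0.0026], 0.59)]
scene plate_center [([0.5549, -0.1095, 0.0152], 0.9), ([0.6041, 0.0137, 0.0275], 0.8)]
scene bolt_m16 [([0.6435, -0.0634, 0.0014], 0.61)]
scene ref_block_0 [([0.5892, -0.2752, -0.0013], 0.63)]
scene rebar_coupon [([0.5108, 0.0061, -0.0028], 0.67), ([0.6407, -0.0658, -0.0001], 0.2)]
554 [[275.0, 208.0], [303.0, 208.0], [303.0, 229.0], [275.0, 229.0]] world rect ((6144.9267578125, 101.980712890625), (642.7980346679688, 596.9974365234375), 29.93718719482422)
587 [[324.0, 204.0], [327.0, 182.0], [354.0, 185.0], [351.0, 207.0]] world rect ((5528.90771484375, -1065.661865234375), (601.8545532226562, 696.7911376953125), 21.78762435913086)
```

View pics/top_6.png

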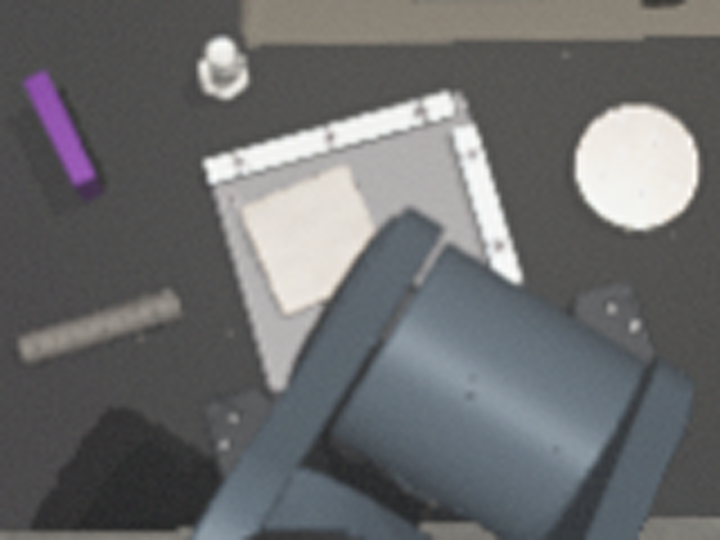

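View pics/scene_6.png

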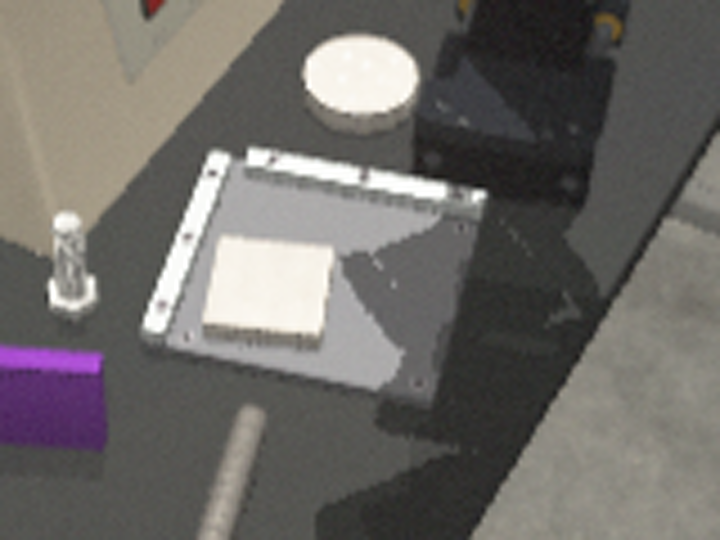

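The plate lies flat with its centre near (0.5525, -0.111), about 15 mm short of the far stop and 54 mm from the right-hand one. It is turned about 7.6° relative to the nest. The tool is already at nest yaw, so I go down behind the near edge.

Emit:
{"method": "send_rows", "body": {"plan": [[[0.3, 0.2, -0.2, 0, 0.5], [0.5, 0.3, -0.5, 0, 0.5], [0.5, 0.3, -0.6, 0, 0.5], [0.37, 0.2, -0.6, 0, 0.5], [0, 0, -0.6, 0, 0.5], [0, 0, -0.5, 0, 0.5], [0, 0, -0.25, 0, 0.5], [0, 0, -0.1, 0, 0.5], [0, 0, 0, 0, 0.5], [0, 0, 0, 0, 0.5]]]}}

```text
time_s: 8.2
position: [0.4963, -0.1265, 0.0291]
tcp_rot: [[0.967, 0.256, 0.001], [0.256, -0.967, -0.0], [0.001, 0.001, -1.0]]
force: [-0.2, 1.3, -0.9]
opening: 0.25
```

```bash
python3 meas.py 7 | egrep "plate_center|world|^[0-9]"
```

```text
8.2 [ 0.4963 -0.1265  0.0291] [-0.2  1.3 -0.9] [0.967 0.256 0.001]
top plate_center [([0.6078, 0.0207, 0.0329], 0.49)]
scene plate_center [([0.5541, -0.1112, 0.0147], 0.6), ([0.5107, 0.0044, -0.0025], 0.54)]
586 [[274.0, 207.0], [303.0, 207.0], [303.0, 229.0], [274.0, 229.0]] world rect ((6161.4404296875, 94.42349243164062), (661.8569946289062, 626.5745849609375), 29.936588287353516)
323 [[324.0, 205.0], [327.0, 182.0], [351.0, 185.0], [348.0, 208.0]] world rect ((5582.62646484375, -1029.579833984375), (516.9501342773438, 743.833984375), 29.917573928833008)
```

View pics/scene_7.png

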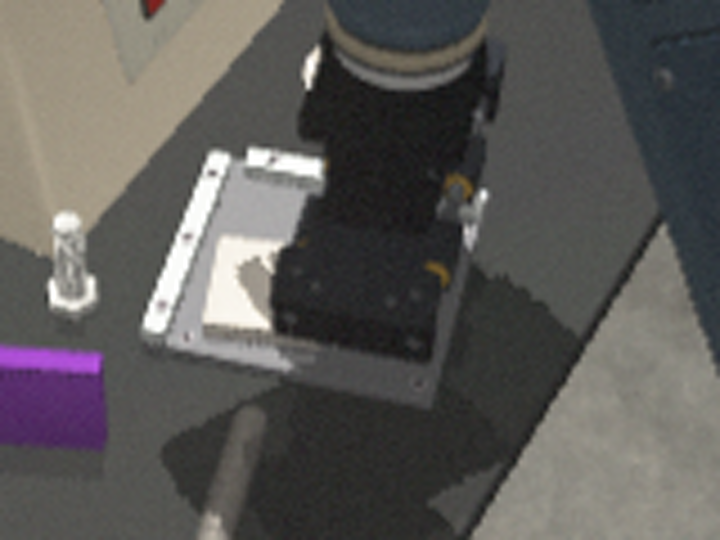

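The plate is undisturbed at crop (255,285), and the fingers are down behind its near edge. Now I push towards the far stop.

Emit:
{"method": "send_rows", "body": {"plan": [[[0.1, 0.026, 0, 0, 0.5], [0.1, 0.026, 0, 0, 0.5], [0.1, 0.026, 0, 0, 0.5], [0.1, 0.026, 0, 0, 0.5], [0.1, 0.026, 0, 0, 0.5], [0.1, 0.026, 0, 0, 0.5], [0.1, 0.026, 0, 0, 0.5], [0.1, 0.026, 0, 0, 0.5], [0.1, 0.026, 0, 0, 0.5]]]}}

```text
time_s: 9.9
position: [0.5225, -0.1189, 0.0285]
tcp_rot: [[0.967, 0.256, -0.001], [0.256, -0.967, 0.001], [-0.001, -0.001, -1.0]]
force: [-2.2, -0.6, 1.0]
opening: 0.248
```

Emit:
{"method": "send_rows", "body": {"plan": [[[0.05, 0.013, 0, 0, 0.5], [0.05, 0.013, 0, 0, 0.5]]]}}

```text
time_s: 10.1
position: [0.5264, -0.1188, 0.0286]
tcp_rot: [[0.967, 0.256, 0.0], [0.256, -0.967, -0.001], [0.0, 0.001, -1.0]]
force: [-4.4, -2.6, 1.3]
opening: 0.25
```

Emit:
{"method": "send_rows", "body": {"plan": [[[0.05, 0.013, 0, 0, 0.5], [0.05, 0.013, 0, 0, 0.5]]]}}

```text
time_s: 10.3
position: [0.5266, -0.1186, 0.0286]
tcp_rot: [[0.966, 0.257, -0.005], [0.257, -0.966, -0.001], [-0.005, -0.001, -1.0]]
force: [-11.8, -9.1, 4.9]
opening: 0.25
```

Force rises to 12 N with no further motion, so the plate is against the far stop. Back off, lift and look.

Emit:
{"method": "send_rows", "body": {"plan": [[[-0.2, -0.052, 0, 0, 0.5], [-0.4, -0.1, 0, 0, 0.5], [-0.5, -0.13, 0.4, 0, 1], [-0.5, -0.13, 0.6, 0, 1], [-0.5, 0.1, 0.6, 0, 1], [-0.3, 0.3, 0.6, 0, 1], [0, 0, 0, 0, 1], [0, 0, 0, 0, 1]]]}}

```text
time_s: 11.1
position: [0.4577, -0.1186, 0.095]
tcp_rot: [[0.967, 0.256, 0.003], [0.256, -0.967, -0.001], [0.002, 0.002, -1.0]]
force: [0.4, 0.1, 0.3]
opening: 0.003
```

```bash
python3 meas.py 8 | egrep "plate_center|nest|world|^[0-9]"
```

```text
11.1 [ 0.4577 -0.1186  0.095 ] [0.4 0.1 0.3] [0.967 0.256 0.002]
top nest_corner [([0.6197, -0.182, 0.0033], 0.76)]
top nest [([0.5382, -0.1404, 0.0011], 0.89)]
top plate_center [([0.6104, 0.0207, 0.0316], 0.58), ([0.5655, -0.1082, 0.0128], 0.55)]
412 [[334.0, 188.0], [359.0, 182.0], [365.0, 206.0], [340.0, 212.0]] world rect ((5664.095703125, -1122.0037841796875), (579.9592895507812, 600.9197387695312), 12.801122665405273)
159 [[285.0, 168.0], [290.0, 166.0], [303.0, 193.0], [298.0, 195.0]] world rect ((6087.3193359375, 173.263916015625), (714.8009033203125, 123.92960357666016), 24.353914260864258)
scene nest_corner [([0.6174, -0.1816, 0.008], 0.71)]
scene nest [([0.5395, -0.1394, 0.0006], 0.65)]
scene plate_center [([0.6057, 0.0144, 0.0258], 0.95), ([0.5692, -0.1099, 0.0136], 0.92)]
600 [[275.0, 207.0], [303.0, 207.0], [303.0, 229.0], [275.0, 229.0]] world rect ((6143.13671875, 97.20907592773438), (608.7866821289062, 646.7865600585938), 34.25576400756836)
582 [[317.0, 200.0], [325.0, 177.0], [350.0, 185.0], [342.0, 208.0]] world rect ((5666.8701171875, -1053.867431640625), (611.6491088867188, 711.49267578125), 14.789326667785645)
```

View pics/top_8.png

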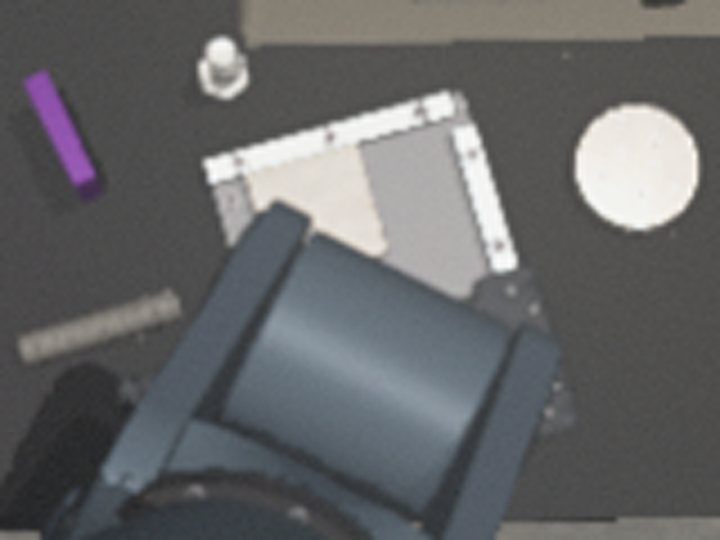

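View pics/scene_8.png

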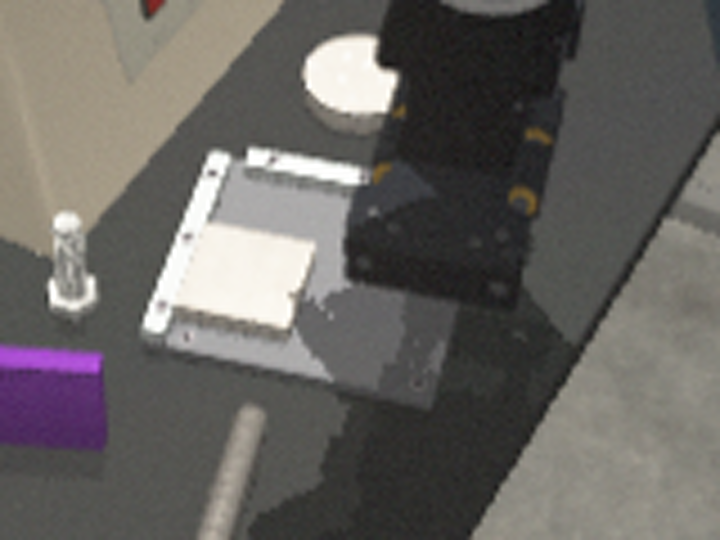

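The plate is now parallel to and against the far stop (top crop: its upper edge meets the stop at about (310,155)). Next I go to the left side with the fingers shut, passing above everything.

Emit:
{"method": "send_rows", "body": {"plan": [[[0.25, 0.2, 0, 0, 1], [0.5, 0.36, 0, 0, 1], [0.6, 0.45, 0, 0, 1], [0.6, 0.45, 0, 0, 1], [0.6, 0.45, 0, 0, 1], [0.45, 0.3, 0, 0, 1], [0.25, 0.15, 0, 0, 1], [0, 0, 0, 0, 1], [0, 0, 0, 0, 1]]]}}

```text
time_s: 12.8
position: [0.5538, -0.0472, 0.0945]
tcp_rot: [[0.967, 0.256, -0.001], [0.256, -0.967, 0.0], [-0.001, -0.0, -1.0]]
force: [-0.2, -0.3, -0.8]
opening: 0.005
```

```bash
python3 meas.py 9 | egrep "plate_center|nest|world|rebar|^[0-9]"
```

```text
12.8 [ 0.5538 -0.0472  0.0945] [-0.2 -0.3 -0.8] [ 0.967  0.256 -0.001]
top nest_corner [([0.6161, -0.1784, 0.0054], 0.73)]
top nest [([0.5385, -0.1396, 0.001], 0.78)]
top plate_center [([0.5657, -0.1095, 0.0126], 0.6)]
top rebar_coupon []
251 [[339.0, 204.0], [365.0, 198.0], [367.0, 208.0], [341.0, 214.0]] world rect ((5448.4013671875, -1193.7772216796875), (240.26292419433594, 611.2103271484375), 11.22191333770752)
scene nest_corner [([0.6197, -0.1854, 0.0097], 0.7)]
scene nest [([0.5414, -0.1388, 0.0003], 0.63)]
scene plate_center [([0.6062, 0.015, 0.0304], 0.81), ([0.5685, -0.109, 0.0145], 0.69)]
scene rebar_coupon [([0.5119, 0.0062, -0.0006], 0.62)]
638 [[273.0, 207.0], [303.0, 207.0], [303.0, 230.0], [273.0, 230.0]] world rect ((6162.9697265625, 111.06088256835938), (687.144287109375, 653.9144287109375), 29.938764572143555)
298 [[329.0, 202.0], [336.0, 180.0], [350.0, 185.0], [343.0, 206.0]] world rect ((5554.93701171875, -1111.6519775390625), (350.94989013671875, 695.47607421875), 14.814733505249023)
```

View pics/scene_9.png

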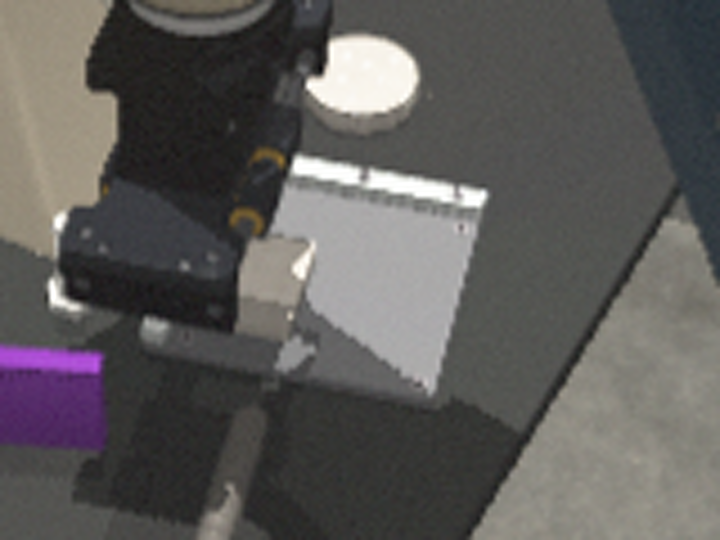

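The plate is still at crop (275,285) with the gripper just left of it. The body stays above the bolt: its underside will be at about 82 mm against the bolt's 60 mm. I descend and push right.

Emit:
{"method": "send_rows", "body": {"plan": [[[0, 0, -0.2, 0, 1], [0, 0, -0.5, 0, 1], [0, 0, -0.5, 0, 1], [0, 0, -0.5, 0, 1], [0, 0, -0.3, 0, 1], [0, 0, -0.18, 0, 1], [0, 0, 0, 0, 1], [0, 0, 0, 0, 1]]]}}

```text
time_s: 14.4
position: [0.5546, -0.0474, 0.0295]
tcp_rot: [[0.967, 0.256, 0.001], [0.256, -0.967, -0.0], [0.0, 0.0, -1.0]]
force: [-0.3, 0.1, 0.6]
opening: 0.004
```

Emit:
{"method": "send_rows", "body": {"plan": [[[0.025, -0.097, 0, 0, 1], [0.025, -0.097, 0, 0, 1], [0.025, -0.097, 0, 0, 1], [0.025, -0.097, 0, 0, 1], [0.025, -0.097, 0, 0, 1], [0.025, -0.097, 0, 0, 1], [0.025, -0.097, 0, 0, 1], [0.025, -0.097, 0, 0, 1], [0.025, -0.097, 0, 0, 1], [0.025, -0.097, 0, 0, 1]]]}}

```text
time_s: 15.4
position: [0.5612, -0.0757, 0.0292]
tcp_rot: [[0.967, 0.255, -0.002], [0.255, -0.967, 0.001], [-0.001, -0.002, -1.0]]
force: [-0.5, 3.0, 1.5]
opening: 0.004
```

```bash
python3 meas.py 10 | egrep "plate_center|world|^[0-9]"
```

```text
15.4 [ 0.5612 -0.0757  0.0292] [-0.5  3.   1.5] [ 0.967  0.255 -0.001]
top plate_center [([0.5647, -0.1154, 0.0116], 0.47), ([0.587, -0.2765, 0.0022], 0.47), ([0.6061, 0.0212, 0.031], 0.44)]
scene plate_center [([0.6048, 0.0142, 0.0283], 0.56), ([0.5682, -0.1195, 0.0123], 0.45)]
612 [[274.0, 207.0], [303.0, 207.0], [303.0, 229.0], [274.0, 229.0]] world rect ((6161.544921875, 94.4794921875), (666.1319580078125, 626.578369140625), 29.936866760253906)
131 [[336.0, 202.0], [343.0, 181.0], [351.0, 184.0], [344.0, 205.0]] world rect ((5467.54638671875, -1158.4072265625), (182.63006591796875, 671.640869140625), 15.382376670837402)
```

View pics/scene_10.png

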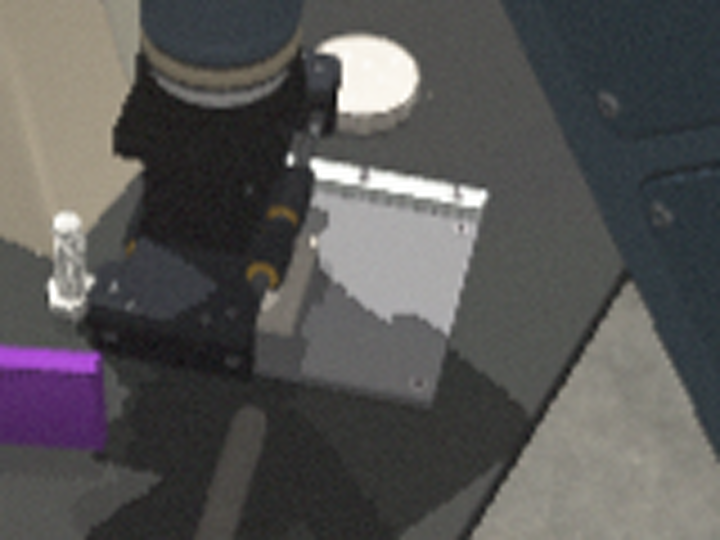

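The plate moves right under about 3 N. Continue.

Emit:
{"method": "send_rows", "body": {"plan": [[[0.025, -0.097, 0, 0, 1], [0.025, -0.097, 0, 0, 1], [0.025, -0.097, 0, 0, 1], [0.025, -0.097, 0, 0, 1], [0.025, -0.097, 0, 0, 1], [0.025, -0.097, 0, 0, 1], [0.025, -0.097, 0, 0, 1], [0.025, -0.097, 0, 0, 1], [0.025, -0.097, 0, 0, 1], [0.025, -0.097, 0, 0, 1], [0.025, -0.097, 0, 0, 1]]]}}

```text
time_s: 17.3
position: [0.5703, -0.1087, 0.0293]
tcp_rot: [[0.967, 0.256, 0.0], [0.256, -0.967, -0.0], [0.0, 0.0, -1.0]]
force: [-0.2, 1.3, -1.7]
opening: 0.003
```

Emit:
{"method": "send_rows", "body": {"plan": [[[0.013, -0.05, 0, 0, 1], [0.013, -0.05, 0, 0, 1], [0.013, -0.05, 0, 0, 1]]]}}

```text
time_s: 17.6
position: [0.5713, -0.1129, 0.0293]
tcp_rot: [[0.967, 0.256, -0.0], [0.256, -0.967, 0.0], [-0.0, -0.0, -1.0]]
force: [-0.2, 1.9, -1.2]
opening: 0.01
```

Emit:
{"method": "send_rows", "body": {"plan": [[[0.013, -0.05, 0, 0, 1], [0.013, -0.05, 0, 0, 1]]]}}

```text
time_s: 17.8
position: [0.5721, -0.1159, 0.0293]
tcp_rot: [[0.967, 0.256, -0.0], [0.256, -0.967, 0.0], [-0.0, -0.0, -1.0]]
force: [-0.2, 2.0, 0.7]
opening: 0.002
```

Emit:
{"method": "send_rows", "body": {"plan": [[[0.013, -0.05, 0, 0, 1], [0.013, -0.05, 0, 0, 1]]]}}

```text
time_s: 18.0
position: [0.5728, -0.1189, 0.0293]
tcp_rot: [[0.967, 0.256, -0.0], [0.256, -0.967, 0.0], [-0.0, -0.0, -1.0]]
force: [-0.3, 2.1, 0.2]
opening: 0.006
```

Emit:
{"method": "send_rows", "body": {"plan": [[[0.013, -0.05, 0, 0, 1], [0.013, -0.05, 0, 0, 1]]]}}

```text
time_s: 18.2
position: [0.5733, -0.1207, 0.0293]
tcp_rot: [[0.967, 0.255, -0.001], [0.255, -0.967, 0.003], [-0.0, -0.003, -1.0]]
force: [0.1, 10.0, 2.7]
opening: 0.006
```

Force jumps to 10 N: the plate has reached the right-hand stop. I back off, lift, and move to the near side to look.

Emit:
{"method": "send_rows", "body": {"plan": [[[-0.03, 0.1, 0, 0, 1], [-0.1, 0.3, 0, 0, 1], [-0.1, 0.3, 0.4, 0, 0.5], [0, 0, 0.7, 0, 0.5], [-0.5, 0, 0.7, 0, 0.5], [-0.8, -0.2, 0.5, 0, 0.5], [-0.9, -0.5, 0, 0, 0.5], [-0.9, -0.7, 0, 0, 0.5], [-0.5, -0.7, 0, 0, 0.5], [-0.3, -0.5, 0, 0, 0.5], [0, 0, 0, 0, 0.5], [0, 0, 0, 0, 0.5]]]}}

```text
time_s: 19.4
position: [0.4499, -0.1789, 0.0989]
tcp_rot: [[0.967, 0.255, 0.001], [0.255, -0.967, -0.001], [0.001, 0.001, -1.0]]
force: [0.5, -0.7, -0.7]
opening: 0.248
```

```bash
python3 meas.py 11
```

```text
19.4 [ 0.4499 -0.1789  0.0989] [ 0.5 -0.7 -0.7] [0.967 0.255 0.001]
top nest_corner [([0.6171, -0.1801, 0.0041], 0.92), ([0.5802, -0.158, 0.0104], 0.66)]
top nest [([0.5376, -0.1437, 0.001], 0.69)]
top plate_center [([0.5771, -0.1574, 0.0134], 0.92), ([0.6084, 0.0221, 0.0337], 0.47)]
top bolt_m16 [([0.6452, -0.0626, 0.003], 0.63)]
top ref_block_0 [([0.5873, -0.2774, 0.0036], 0.98)]
top rebar_coupon [([0.5112, 0.0011, -0.001], 0.73)]
628 [[354.0, 183.0], [379.0, 174.0], [387.0, 199.0], [362.0, 207.0]] world rect ((5788.64697265625, -1613.7171630859375), (612.4832763671875, 614.3411865234375), 16.150442123413086)
143 [[285.0, 168.0], [290.0, 166.0], [303.0, 193.0], [298.0, 195.0]] world rect ((6082.6826171875, 170.98475646972656), (704.514404296875, 124.85564422607422), 24.237323760986328)
scene nest_corner [([0.6181, -0.1819, 0.0101], 0.64)]
scene nest [([0.5394, -0.1428, -0.0006], 0.64), ([0.5798, -0.1601, 0.0149], 0.27)]
scene plate_center [([0.5796, -0.1607, 0.012], 0.61), ([0.6049, 0.0151, 0.026], 0.57)]
scene bolt_m16 [([0.6415, -0.0661, 0.0012], 0.63)]
scene ref_block_0 [([0.5886, -0.2774, -0.0032], 0.7)]
scene rebar_coupon [([0.5101, 0.0039, 0.0013], 0.57)]
630 [[274.0, 207.0], [303.0, 207.0], [303.0, 229.0], [274.0, 229.0]] world rect ((6162.52587890625, 95.04473876953125), (668.3936767578125, 626.5819702148438), 29.937191009521484)
565 [[324.0, 186.0], [327.0, 164.0], [355.0, 169.0], [352.0, 190.0]] world rect ((5791.5283203125, -1559.785888671875), (647.252197265625, 708.095458984375), 16.453805923461914)
```

View pics/scene_11.png

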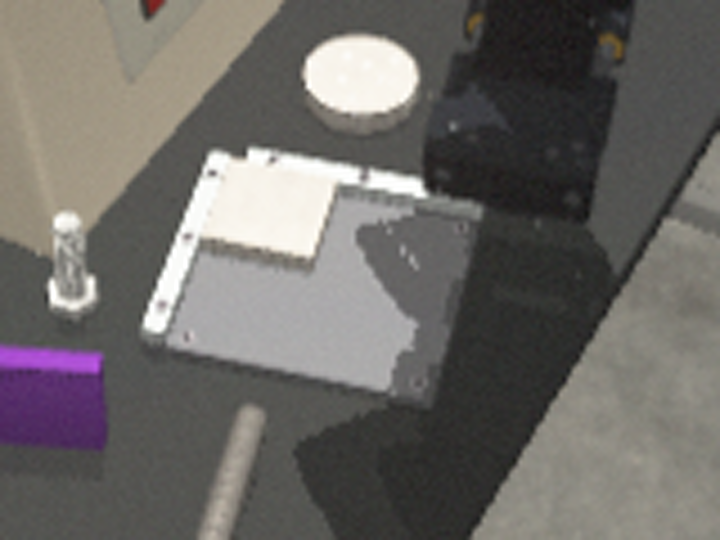

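View pics/top_11.png

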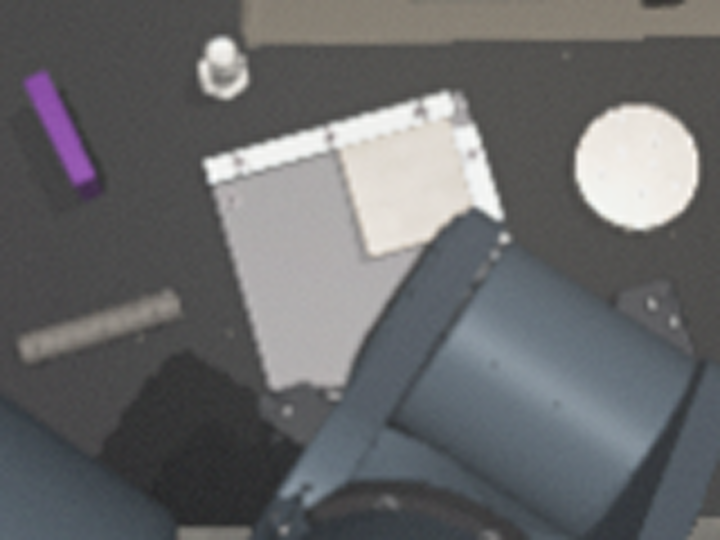

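The plate sits in the corner (scene crop (265,210)), perhaps a degree or a millimetre off square at the far stop. A second gentle two-finger push towards the far stop should square it.

Emit:
{"method": "send_rows", "body": {"plan": [[[0.3, 0.03, 0, 0, 0.5], [0.6, 0.07, -0.2, 0, 0.5], [0.7, 0.07, -0.4, 0, 0.5], [0.5, 0.07, -0.5, 0, 0.5], [0.33, 0.03, -0.5, 0, 0.5], [0, 0, -0.4, 0, 0.5], [0, 0, -0.2, 0, 0.5], [0, 0, -0.12, 0, 0.5], [0, 0, 0, 0, 0.5], [0, 0, 0, 0, 0.5]]]}}

```text
time_s: 21.2
position: [0.5225, -0.171, 0.0291]
tcp_rot: [[0.967, 0.255, 0.0], [0.255, -0.967, -0.0], [0.0, 0.0, -1.0]]
force: [0.1, 0.5, 0.1]
opening: 0.251
```

Emit:
{"method": "send_rows", "body": {"plan": [[[0.1, 0.026, 0, 0, 0.5], [0.1, 0.026, 0, 0, 0.5], [0.1, 0.026, 0, 0, 0.5], [0.1, 0.026, 0, 0, 0.5], [0.05, 0.013, 0, 0, 0.5], [0.05, 0.013, 0, 0, 0.5]]]}}

```text
time_s: 21.8
position: [0.5379, -0.1668, 0.0287]
tcp_rot: [[0.967, 0.256, 0.0], [0.256, -0.967, -0.0], [0.0, 0.0, -1.0]]
force: [-0.3, -0.0, 0.4]
opening: 0.252
```

Emit:
{"method": "send_rows", "body": {"plan": [[[0.05, 0.013, 0, 0, 0.5], [0.05, 0.013, 0, 0, 0.5]]]}}

```text
time_s: 22.0
position: [0.5389, -0.1663, 0.0286]
tcp_rot: [[0.966, 0.257, -0.004], [0.257, -0.966, 0.0], [-0.004, -0.001, -1.0]]
force: [-7.3, -4.8, 4.6]
opening: 0.246
```

Emit:
{"method": "send_rows", "body": {"plan": [[[0.04, 0.011, 0, 0, 0.5], [0, 0, 0, 0, 0.5]]]}}

```text
time_s: 22.2
position: [0.539, -0.1663, 0.0286]
tcp_rot: [[0.966, 0.257, -0.006], [0.257, -0.966, 0.0], [-0.006, -0.002, -1.0]]
force: [-8.1, -5.4, 3.8]
opening: 0.252
```

Emit:
{"method": "send_rows", "body": {"plan": [[[-0.2, -0.052, 0, 0, 0.5], [-0.4, -0.1, 0, 0, 0.5], [-0.4, -0.1, 0.4, 0, 1], [-0.5, 0, 0.7, 0, 1], [-0.4, 0.5, 0.7, 0, 1], [0.2, 0.9, 0.4, 0, 1], [0.6, 0.9, 0, 0, 1], [0.9, 0.6, 0, 0, 1], [0.9, 0.2, 0, 0, 1], [0.5, 0, 0, 0, 1], [0, 0, 0, 0, 1], [0, 0, 0, 0, 1]]]}}

```text
time_s: 23.4
position: [0.5765, -0.0803, 0.0949]
tcp_rot: [[0.967, 0.256, -0.001], [0.256, -0.967, 0.0], [-0.001, -0.001, -1.0]]
force: [-1.0, 0.6, -1.0]
opening: 0.006
```

```bash
python3 meas.py 12 | egrep "plate_center|nest|world|^[0-9]"
```

```text
23.4 [ 0.5765 -0.0803  0.0949] [-1.   0.6 -1. ] [ 0.967  0.256 -0.001]
top nest_corner [([0.6185, -0.1823, 0.0057], 0.81)]
top nest [([0.5396, -0.1412, 0.0013], 0.97)]
top plate_center [([0.5796, -0.1574, 0.0115], 0.7)]
344 [[358.0, 194.0], [382.0, 186.0], [387.0, 200.0], [363.0, 208.0]] world rect ((5641.6279296875, -1654.0758056640625), (347.1539001464844, 589.2005004882812), 16.19696807861328)
scene nest_corner [([0.6175, -0.1842, 0.008], 0.82)]
scene nest [([0.5399, -0.1366, 0.0022], 0.63)]
scene plate_center [([0.5794, -0.1601, 0.0144], 0.94), ([0.6067, 0.0135, 0.0278], 0.87), ([0.6428, -0.065, -0.0012], 0.43)]
418 [[329.0, 186.0], [333.0, 165.0], [354.0, 170.0], [350.0, 190.0]] world rect ((5752.24853515625, -1566.9921875), (509.7980651855469, 694.0560913085938), 16.45452308654785)
571 [[274.0, 207.0], [302.0, 207.0], [302.0, 228.0], [274.0, 228.0]] world rect ((6177.74658203125, 87.99554443359375), (644.5485229492188, 599.132568359375), 29.933866500854492)
```

View pics/scene_12.png

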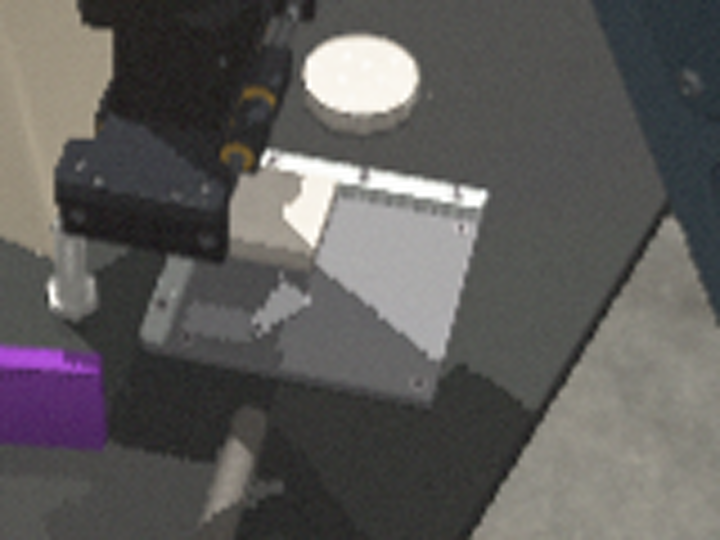

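View pics/top_12.png

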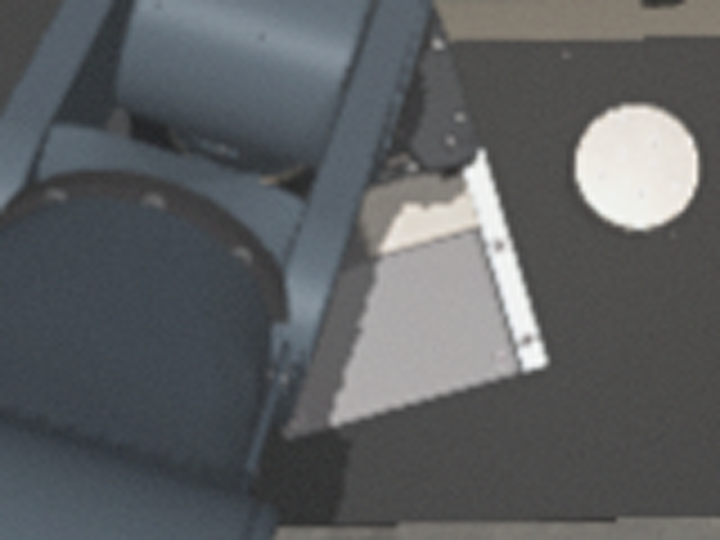

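The plate is seated by eye (top crop: its near edge at about (425,240) is parallel to the nest). Now a final gentle push to the right.

Emit:
{"method": "send_rows", "body": {"plan": [[[-0.15, -0.04, -0.2, 0, 1], [-0.15, -0.04, -0.5, 0, 1], [0, 0, -0.5, 0, 1], [0, 0, -0.5, 0, 1], [0, 0, -0.3, 0, 1], [0, 0, -0.18, 0, 1], [0, 0, 0, 0, 1], [0.05, -0.19, 0, 0, 1], [0.05, -0.19, 0, 0, 1], [0.05, -0.19, 0, 0, 1], [0.05, -0.19, 0, 0, 1], [0.025, -0.097, 0, 0, 1], [0.025, -0.097, 0, 0, 1], [0.025, -0.097, 0, 0, 1]]]}}

```text
time_s: 25.6
position: [0.5771, -0.1145, 0.0293]
tcp_rot: [[0.967, 0.256, -0.0], [0.256, -0.967, 0.0], [-0.0, -0.0, -1.0]]
force: [-0.6, -0.0, 0.2]
opening: 0.006
```

Emit:
{"method": "send_rows", "body": {"plan": [[[0.013, -0.05, 0, 0, 1], [0.013, -0.05, 0, 0, 1], [0.013, -0.05, 0, 0, 1]]]}}

```text
time_s: 25.9
position: [0.5782, -0.1187, 0.0292]
tcp_rot: [[0.967, 0.256, -0.0], [0.256, -0.967, 0.0], [-0.0, -0.0, -1.0]]
force: [-0.4, -0.4, -0.4]
opening: 0.005
```

Emit:
{"method": "send_rows", "body": {"plan": [[[0.009, -0.032, 0, 0, 1], [0.009, -0.032, 0, 0, 1]]]}}

```text
time_s: 26.1
position: [0.5783, -0.1193, 0.0292]
tcp_rot: [[0.967, 0.255, -0.001], [0.255, -0.967, 0.002], [-0.001, -0.003, -1.0]]
force: [0.2, 7.4, 2.0]
opening: 0.006
```

Emit:
{"method": "send_rows", "body": {"plan": [[[0.009, -0.032, 0, 0, 1], [0.009, -0.032, 0, 0, 1]]]}}

```text
time_s: 26.3
position: [0.5783, -0.1195, 0.0292]
tcp_rot: [[0.967, 0.254, -0.003], [0.254, -0.967, 0.005], [-0.001, -0.006, -1.0]]
force: [1.3, 11.6, 4.8]
opening: 0.004
```

The stop contact repeats within 0.1 mm. I withdraw clear of the scene for the final check.

Emit:
{"method": "send_rows", "body": {"plan": [[[-0.03, 0.1, 0, 0, 1], [-0.1, 0.3, 0, 0, 1], [-0.05, 0.2, 0.5, 0, 1], [0, 0, 0.9, 0, 1], [-0.3, 0, 0.9, 0, 1], [-0.7, 0, 0.9, 0, 1], [-0.8, -0.3, 0.9, 0, 1], [-0.8, -0.6, 0.6, 0, 1], [-0.7, -0.9, 0, 0, 1], [-0.6, -0.9, 0, 0, 1], [-0.5, -0.9, 0, 0, 1], [-0.4, -0.9, 0, 0, 1], [-0.4, -0.9, 0, 0, 1], [-0.4, -0.9, 0, 0, 1], [-0.4, -0.9, 0, 0, 1], [-0.4, -0.9, 0, 0, 1], [-0.4, -0.9, 0, 0, 1], [-0.2, -0.5, 0, 0, 1], [0, 0, 0, 0, 1], [0, 0, 0, 0, 1]]]}}

```text
time_s: 28.3
position: [0.3639, -0.3886, 0.1705]
tcp_rot: [[0.967, 0.256, -0.0], [0.256, -0.967, 0.001], [0.0, -0.001, -1.0]]
force: [0.3, 0.8, 0.1]
opening: 0.004
```

```bash
python3 meas.py 13
```

```text
28.3 [ 0.3639 -0.3886  0.1705] [0.3 0.8 0.1] [0.967 0.256 0.   ]
top nest_corner [([0.6169, -0.1797, 0.0068], 0.59)]
top nest [([0.5374, -0.1424, 0.0043], 0.55)]
top plate_center [([0.5751, -0.1587, 0.0127], 0.97), ([0.6079, 0.0207, 0.0341], 0.72)]
top bolt_m16 [([0.6453, -0.0633, 0.0019], 0.4)]
top ref_block_0 [([0.5876, -0.2778, 0.0047], 0.77)]
top rebar_coupon [([0.5092, 0.0038, 0.0034], 0.8)]
727 [[354.0, 182.0], [380.0, 175.0], [388.0, 201.0], [362.0, 209.0]] world rect ((5772.7900390625, -1615.1466064453125), (647.0523071289062, 630.4646606445312), 14.555830955505371)
106 [[325.0, 159.0], [334.0, 159.0], [334.0, 172.0], [325.0, 172.0]] world rect ((6416.77490234375, -666.665283203125), (211.25216674804688, 311.3149108886719), 88.68224334716797)
175 [[285.0, 168.0], [290.0, 165.0], [303.0, 192.0], [298.0, 195.0]] world rect ((6089.734375, 169.3433837890625), (716.0304565429688, 136.10765075683594), 24.230913162231445)
scene nest_corner [([0.6174, -0.1804, 0.0111], 0.67), ([0.5116, 0.0042, -0.0026], 0.54), ([0.5908, -0.2773, -0.0035], 0.25)]
scene nest [([0.5396, -0.1404, 0.0025], 0.57)]
scene plate_center [([0.6031, 0.0143, 0.0269], 0.7), ([0.5809, -0.1574, 0.0157], 0.62)]
scene bolt_m16 [([0.6412, -0.0669, -0.0014], 0.6)]
scene ref_block_0 [([0.5908, -0.2753, 0.0001], 0.71)]
scene rebar_coupon [([0.5099, 0.0047, 0.0003], 0.55)]
569 [[272.0, 227.0], [275.0, 206.0], [305.0, 210.0], [302.0, 231.0]] world rect ((6145.2763671875, 94.06594848632812), (608.7871704101562, 683.1365966796875), 34.255496978759766)
552 [[323.0, 185.0], [329.0, 163.0], [355.0, 170.0], [349.0, 191.0]] world rect ((5801.94091796875, -1561.422607421875), (613.6908569335938, 712.1539916992188), 14.791708946228027)
2598 [[310.0, 207.0], [321.0, 158.0], [388.0, 173.0], [377.0, 222.0]] world rect ((5393.84130859375, -1327.8543701171875), (1519.29296875, 1541.937255859375), 15.182333946228027)
```

View pics/scene_13.png

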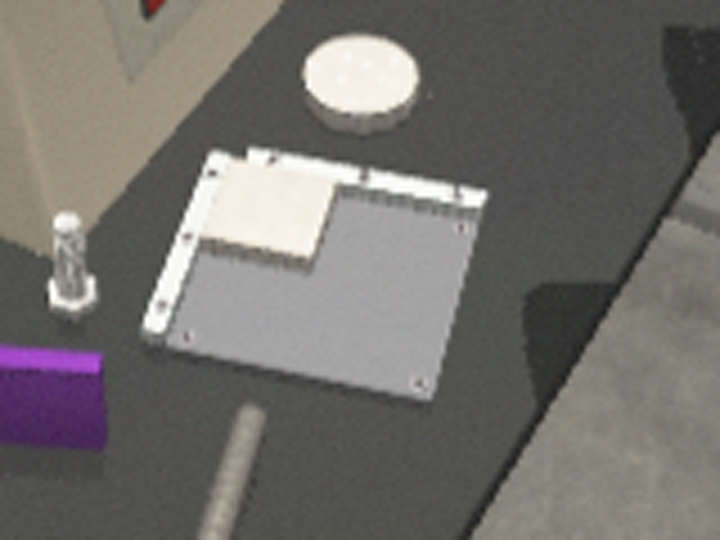

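View pics/top_13.png

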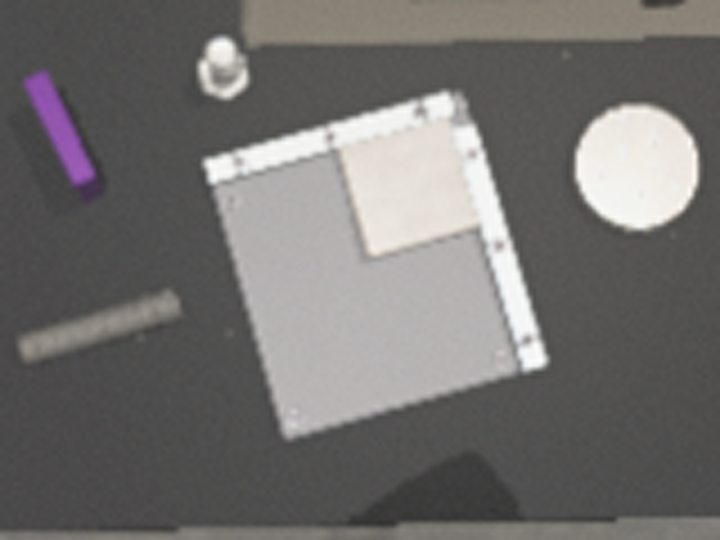

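```bash
python3 -c "
from rig import bot
print(bot.hand_in(), bot.read_state()['time_s'])"
```

```text
the job is handed in; nothing more can be done
the job is handed in; nothing more can be done
```

The plate is tipped over and seated against both stops, and the job is handed in. The clock stood at 28.3 s at the last reading, against the 51 s limit.

**What I did:** I pushed the upper part of the plate with the fingertips, and it fell flat towards the far stop. I then pushed it against the far stop with both fingers and against the right-hand stop with the closed fingers. Each push was repeated once to square it up, and the plate was never gripped or lifted.

**Last checks:**
- **Contact:** the far stop was reached at the same place both times to about 0.4 mm, and the right-hand stop to about 0.1 mm. The highest force I read was about 15 N.
- **Squareness:** the plate measures about 14.6–14.8° and the nest about 15°. Both pictures show no visible gap at either stop.
- **Other items:** the bolt, round block and ribbed bar are where they started, within measuring error. The purple look-alike was not touched, and the arm is clear of everything.

**Disagreement:** the top camera's network put the plate's centre about 6 mm nearer the robot than the seated position I worked out, while the scene camera's agreed to about 2 mm. The networks are only good to about 4 mm, so I relied on the contact readings and the pictures.

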